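# Press the sprung tilt plate level and lock it with its bar

## Task

The sprung tilt plate of the bench stand must be locked level for work. Pick up the locking bar by its upright grip, press the plate down with it, no harder than 35 N on the plate, slide the bar under both hooked claws, back against their posts, and let the spring lift it home behind the teeth so that the plate stays level; let go and leave everything else on the bench where it is.

Things in the scene. Friction and masses are not known exactly. Their poses are not given: they have to be found in the camera images.
- stand: Fixed base of a tilt stand: dark steel slab 270 x 220 x 12 mm. Origin: centre of its underside, on the bench; x from the claws' open side towards the hinge, y along the hinge, z up. A deck of the same outline rides over it on four jack columns and carries plate, hinge and claws; its height is set differently each time and is not reported.
- hinge_foot (a point): Point on the bench under the middle of the plate's hinge line, at stand x = 100 mm. Hinged aluminium tilt plate 240 mm long (from the hinge towards stand -x), 130 mm wide, 6 mm thick, 0.4 kg; the hinge axis lies in its top surface, whose height when level, called L, is somewhere from 90 to 110 mm above the bench.
- claw_foot (a point): Point on the bench midway under the front faces of the two claw posts (stand x = -22 mm). The steel claws stand at |y| = 74 to 102 mm, left and right of the plate. From each post an arm, underside at L + 12 mm, 10 mm thick, reaches 46 mm towards stand -x; from 40 to 46 mm out a tooth hangs 4 mm below it. The 40 mm pocket behind it takes the bar.
- seat_foot (a point): Point on the bench straight under where the locking bar's origin lies when it is home: stand x = -42 mm, y = 0, axes as the stand. The home height of that origin is L (the bar lying flat on the level plate, its top against the arms).
- plate (a joint): Plate angle (rad): 0 = level, positive = free edge up; rests at about 0.23; hard stop at -0.052, past level. The spring gives 1 to 1.3 Nm at level, 1.3 to 1.7 Nm at the stop: 7 to 10 N on the bar in front of the teeth, 10 to 14 N at the posts; on the stop the force climbs steeply. Above 35 N the plate is harmed.
- lockbar: Loose steel locking bar, 0.32 kg: flat bar 36 (x) x 190 (y) x 12 mm (z), on its middle an upright grip block 16 (x) x 40 (y) mm from z = 12 to 54 mm. Origin: centre of the underside. Same either way round. To pass the teeth its top must be over 4 mm below the arms' underside; against the posts the plate's stop allows only about 2 mm more.
- mug: White ceramic mug, 82 mm wide, 95 mm tall; leave alone. Origin: centre of its underside.
- pump_head: Black plastic pump head, about 90 mm long, 41 mm tall; leave alone. Origin: middle of its underside.
- spoke_wrench: Flat chrome spoke wrench, about 85 mm long, 7 mm thick; leave alone. Origin: centre of its round end, underside.
- pad_a: Green brake pad 55 x 13 x 10 mm with an upright stud, 25 mm tall in all; leave alone. Origin: middle of its underside.
- pad_b: A second such brake pad; leave alone.
- grease_jar: Jar 66 mm wide, 70 mm tall; leave alone. Origin: centre of its underside.
There are look-alikes about, which are no part of the job. Of the things shaped like the lockbar, the steel one is meant.

How it is judged:
By the outcome, as a careful person would: the job done as asked, in the order asked, and still so for the second after the job is handed in, with the robot touching nothing.
It also fails if it takes over 72 s, if anything falls off the work surface, if the arm or the gripper's body presses on something with over 40 N, if the wrist force passes 120 N, or if a joint passes its speed limit or range.

## Robot

A 6-joint arm with a two-finger parallel gripper is mounted at the origin on the work surface. World frame = base frame: x ahead of the robot, y to its left, z up, the work surface at z = 0. Lengths are in mm, angles in degrees, forces in N, time in s.
With the tool pointing down it reaches from about 350 to 925 mm from the base axis. Payload 6.4 kg.
Tool frame: the origin (TCP) lies on the centre line of the jaws, within the pads' length; the fingertips stand 25 mm ahead of it and the grasp point (between the pads) lies 6 mm ahead of it; z points along the fingers, y is the line along which they close (so a half turn about z gives the same grasp; the last joint's range is limited). The gripper opens to 85 mm and grips with 20 to 120 N. Pads are 22 mm wide; open, the fingers measure 114 mm over their backs; the gripper's body (76 mm by 85 mm) begins 54 mm behind the grasp point. The pads swing forward as they close: fully open they stand 13 mm farther back than shut.
Start: joints at [59.868, 14.043, 89.255, -0, 76.702, -9.975], TCP at [223.98, 610.203, 256.29] pointing down, gripper open.
Joint ranges: [-179.41, 179.41], [-58.25, 129.5], [7.25, 145.43], [-54.29, 234.29], [11.92, 165.04], [-157.13, 157.13]. Speed limits (degrees/s): [147.25, 147.25, 180, 180, 180, 180].

## Interface

Orientations are given as [roll, pitch, yaw] about the fixed x, y, z axes, in that order (R = Rz(yaw) Ry(pitch) Rx(roll)).
In Python, from station import ctrl gives the robot as it stands.
- The arm moves only by the tool arm_command, never from a script. Its arguments are lists of equal length, an entry for each row: "travel": the shift along the tool's x, y, z in m, a list of three; "rot": the turn, a rotation vector about the tool's x, y, z in degrees, a list of three; "fingers": the finger opening in m, from 0 to 0.0854. In form: {"travel": [[dx, dy, dz], ...], "rot": [[rx, ry, rz], ...], "fingers": [fingers, ...]}. A call has exactly 8 rows; each row is the pose to reach, as a shift and turn from the pose commanded when the call began, along the tool's axes at that moment; what a row does not reach only later rows make up. A row lasts 1/8 s, in which the tool goes at most 62.5 mm and 10.7 degrees, less where a joint would pass 70% of its speed; a pose out of reach is approached as far as the arm can. A call with a gripper value outside its range is refused whole. The fingers move at their own pace and stop on an object; the grip force is fixed at half the most. Time passes only in rows, so rows that repeat a pose let the fingers close, or fill a call up. It gives the time, the measured TCP pose, the force, the opening and the grip force at its end, in the units of the state.
- ctrl.sense(): the state, without advancing time (a new reading comes with each control period).
- ctrl.capture(name): name is "scene" or "top" or "wrist"; returns a dict with "image" (384x512x3 uint8, blue, green, red), "depth" (384x512 float32, mm along the optical axis (not along the pixel's ray), 0 where there is no reading), "mtx" (3x3 intrinsics, pixels), "R" (3x3) and "t" (3): a world point X has camera coordinates R X + t; the wrist camera has in their place "tool_from_camera" (4x4, takes a point from camera to tool coordinates, whose origin is the TCP and whose axes are the flange's). Camera axes: x right, y down, z forward; pixel columns grow to the right and rows downward; lengths in mm; the calibration is good to about 2 mm. A picture is of the moment at which its call begins: read the wrist's pose just before it.
- ctrl.job_done(): hands the job in; it is judged then, once.
The state is a dict: "clock": time; "q": joint angles; "qd": joint speeds; "joint_efforts": joint torques, N m; "ee_pos": TCP position; "eef_rot": TCP orientation; "contact_force": force on the tool from outside, world axes, zero at the start; "moment": the same for the moment, N m; "opening": finger opening in mm; "finger_force": force on a finger pad.
Only numpy, scipy, OpenCV 4.12 (cv2) and the standard library are available. Lean on these libraries where they do the work, as an engineer would, in place of code of your own. Each camera call takes 0.05 s, during which the arm holds its last target. There are 200 camera calls.

## Working session

There is one attempt and no reset: what is moved stays moved. The work goes in short steps, Python scripts to look and compute and a tool call to move; the robot and the scene stay as the last step left them, time stands still between calls to the robot, and variables do not carry over. Pictures are saved under pics/ and viewed, at most 10 in all, crops included, and the job is handed in when it is done.

Besides the shell and the picture viewer there is one more tool, called after "Emit:" by a JSON object that holds its "name" and its "arguments", one argument or row to a line. arm_command: Moves the arm, as the interface text tells. Its arguments: {"type":"object","properties":{"travel":{"type":"array","items":{"type":"array","items":{"type":"number"}}},"rot":{"type":"array","items":{"type":"array","items":{"type":"number"}}},"fingers":{"type":"array","items":{"type":"number"}}},"required":["travel","rot","fingers"]}

```bash
mkdir -p pics; ls; python3 - <<'E'
from station import ctrl
import cv2,numpy as np
s=ctrl.sense();print({k:np.round(v,3).tolist() for k,v in s.items()})
for n in("scene","top"):
    c=ctrl.capture(n);cv2.imwrite(f"pics/{n}0.png",c["image"]);np.savez(f"{n}0.npz",**c)
    print(n,c["mtx"].tolist(),np.round(c["R"],3).tolist(),c["t"])
E
```

```text
pics
{'clock': 0.0, 'q': [59.867, 14.083, 89.324, -0.003, 76.702, -9.974], 'qd': [-0.011, 0.005, -0.071, 0.101, 0.045, -0.085], 'joint_efforts': [0.001, -42.951, -32.612, -0.0, 0.005, -0.0], 'ee_pos': [223.738, 609.741, 255.198], 'eef_rot': [-179.892, -0.016, 159.842], 'contact_force': [0.13, 0.425, -0.454], 'moment': [-0.026, 0.0, 0.027], 'finger_force': 0.0, 'opening': 85.283}
scene [[415.89466115121763, 0.0, 256.8319927112211], [0.0, 415.89466115121763, 192.32009200826897], [0.0, 0.0, 1.0]] [[0.881, 0.473, -0.005], [0.315, -0.594, -0.74], [-0.353, 0.651, -0.672]] [-398.87680887 -153.99962776 1753.46237265]
top [[479.2290606593237, 0.0, 255.50995559344275], [0.0, 479.2290606593237, 190.27830294718873], [0.0, 0.0, 1.0]] [[0.008, -1.0, -0.001], [-0.979, -0.008, -0.204], [0.204, 0.003, -0.979]] [ -89.72784848  530.30074667 1850.95883011]
```

View pics/scene0.png

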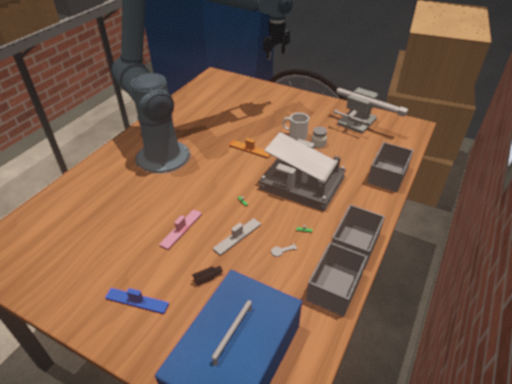

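View pics/top0.png

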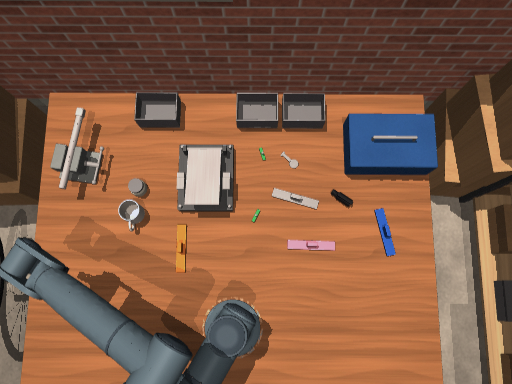

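The scene view shows the steel bar at about (238,236), the stand at (303,175) and the look-alikes in pink, orange and blue. In the top view the bar is at (296,198), the stand at (206,178) and the claws at about (181,180) and (232,180).

```bash
cat > h.py <<'E'
import numpy as np,cv2
def cloud(c):
    d=c["depth"];v,u=np.mgrid[:384,:512];K=c["mtx"]
    P=np.dstack([(u-K[0,2])/K[0,0]*d,(v-K[1,2])/K[1,1]*d,d])
    return (P-c["t"])@c["R"]   # R^T(P-t)
E
python3 - <<'E'
from h import *
c=np.load("top0.npz");W=cloud(c)
np.set_printoptions(precision=0,suppress=True,linewidth=220)
print("stand heights rows138-216 step6, cols 174-240 step 5");print(W[138:218:5,174:242:4,2])
for p in[(178,206),(140,206),(214,206),(198,296),(193,276),(204,316)]:print(p,W[p])
b=W[184:212,268:324];m=(b[...,2]>6)&(b[...,2]<30)
im=c["image"][184:212,268:324].astype(int);m&=(im.max(2)-im.min(2)<40)
p=b[m][:,:2].astype(np.float32);r=cv2.minAreaRect(p);print("bar",r,len(p))
g=b[(b[...,2]>35)];print("grip",g.mean(0),len(g), b[m][:,2].mean())
# stand slab/deck footprint: deck dark
s=W[130:225,165:250];m=(s[...,2]>25)
p=s[m][:,:2].astype(np.float32);print("stand",cv2.minAreaRect(p))
im=c["image"][130:225,165:250];h=cv2.cvtColor(im,cv2.COLOR_BGR2HSV)
m=(h[...,2]>150)&(h[...,1]<60)&(s[...,2]>60)
q=s[m];A=np.c_[q[:,:2],np.ones(len(q))];k=np.linalg.lstsq(A,q[:,2],rcond=None)[0];res=q[:,2]-A@k;print("plate",k*1000,res.std(),len(q),cv2.minAreaRect(q[abs(res)<8][:,:2].astype(np.float32)))
cv2.imwrite("pics/s.png",np.hstack([cv2.resize(im,None,fx=4.4,fy=6,interpolation=cv2.INTER_CUBIC),cv2.resize(np.load("scene0.npz")["image"][125:215,250:355],(400,570),interpolation=cv2.INTER_CUBIC)]))
E
```

```text
stand heights rows138-216 step6, cols 174-240 step 5
[[  -4.   -1.    4.  -10.    2.  -11.   -6.    7.    7.    3.    2.   -4.   -1.   -5.    3.   -3.    3.]
 [  -4.   -4.   -8.   -1.   -0.   -2.    1.   -2.    6.    2.    1.    8.   -2.   -0.    7.   -2.   -1.]
 [   2.    2.   48.   97.  105.   97.  113.   96.  102.  105.  102.  106.  106.   88.   53.    1.    3.]
 [  -2.    3.   51.   77.  110.  108.  103.  102.  114.  107.  109.  117.   43.   74.   43.   -6.   -2.]
 [  -3.    1.   38.   43.  104.  108.  123.  113.  114.  111.  109.   99.   46.   44.   43.   -3.    3.]
 [  -4.   -3.   45.   40.  121.  119.  117.  111.  117.  123.  111.  117.   44.   47.   48.    9.  -10.]
 [   1.   -7. 1920.   40.  121.  120.  127.  126.  128.  120.  121.  125.   44.   40.   49.    4.    4.]
 [   6.  122.  126.   39.  124.  122.  128.  127.  139.  127.  128.  128.   39.  116.   53.    5.    1.]
 [   2.  126.  125.  135.  135.  132.  123.  134.  128.  137.  130.  126.   37.  126.   85.   -5.    1.]
 [ -11.  129.  125.  129.  137.  141.  146.  141.  133.  135.  142.  133.   55.  136.   48.    6.   -2
[... 532 characters left out ...]
 3.   11.    8.    6.   11.    6.    5.   -1.    1.    4.    4.   -5.    4.   -1.    2.    1.    4.]]
(178, 206) [562. 105. 128.]
(140, 206) [757. 124.  -3.]
(214, 206) [442. 114.   5.]
(198, 296) [ 499. -245.   63.]
(193, 276) [ 529. -169.   13.]
(204, 316) [ 486. -331.   10.]
bar ((507.8778076171875, -245.01773071289062), (189.2930450439453, 37.654747009277344), 73.87291717529297) 318
grip [ 454. -222.  324.] 55 14.319321581945868
stand ((427.7890930175781, 90.27632904052734), (623.6785888671875, 256.71160888671875), 10.080735206604004)
plate [  -778.   -551. 642776.] 97.39570893795974 2157 ((574.410888671875, 120.49840545654297), (54.60382843017578, 206.23770141601562), 40.14619445800781)
```

View pics/s.png

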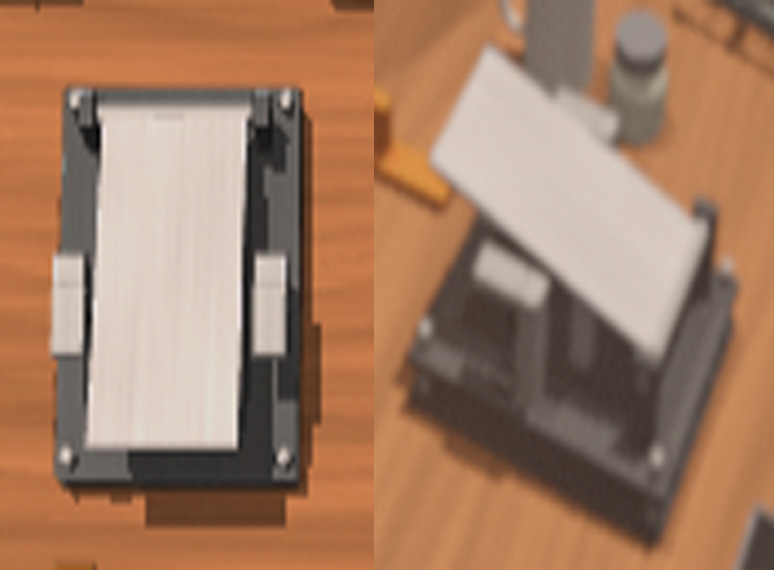

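```bash
python3 - <<'E'
from station import ctrl
import numpy as np
c=ctrl.capture("wrist");print(np.round(c["tool_from_camera"],3).tolist(),c["mtx"].tolist())
E
```

```text
[[-0.0, -0.965, -0.262, 66.848], [1.0, -0.0, -0.0, -0.928], [0.0, -0.262, 0.965, -117.538], [0.0, 0.0, 0.0, 1.0]] [[271.7002045213598, 0.0, 259.04663130708093], [0.0, 271.7002045213598, 192.0215276828617], [0.0, 0.0, 1.0]]
```

Emit:
{"name": "arm_command", "arguments": {
  "travel": [
    [-0.03,-0.02,-0.05],
    [-0.08,-0.06,-0.08],
    [-0.13,-0.1,-0.11],
    [-0.18,-0.14,-0.14],
    [-0.23,-0.18,-0.16],
    [-0.28,-0.215,-0.17],
    [-0.33,-0.25,-0.18],
    [-0.38,-0.29,-0.19]
  ],
  "rot": [
    [0,0,8],
    [0,0,16],
    [0,0,25],
    [0,0,34],
    [0,0,43],
    [0,0,52],
    [0,0,61],
    [0,0,70]
  ],
  "fingers": [0.06,0.06,0.06,0.06,0.06,0.06,0.06,0.06]
}}

```text
clock: 1.15
ee_pos: [465.9, 230.0, 441.8]
eef_rot: [180.0, -0.0, 89.6]
contact_force: [1.1, 0.4, 0.3]
opening: 60.1
finger_force: 0.0
```

```bash
cat >> h.py <<'E'
from scipy.spatial.transform import Rotation as Ro
def wrist(ctrl,name):
    s=ctrl.sense();c=ctrl.capture("wrist");cv2.imwrite(f"pics/{name}.png",c["image"])
    T=np.eye(4);T[:3,:3]=Ro.from_euler("xyz",s["eef_rot"],degrees=True).as_matrix();T[:3,3]=s["ee_pos"]
    E=T@c["tool_from_camera"];c["R"]=E[:3,:3].T;c["t"]=-c["R"]@E[:3,3];np.savez(name+".npz",**c);return c
def ray(c,uv,z):   # pixels onto plane of height z
    uv=np.atleast_2d(uv).astype(float);d=np.c_[uv,np.ones(len(uv))]@np.linalg.inv(c["mtx"]).T@c["R"]
    o=-c["R"].T@c["t"];return o+d*((z-o[2])/d[:,2])[:,None]
E
python3 - <<'E'
from h import *
from station import ctrl
c=wrist(ctrl,"w1");cv2.imwrite("pics/w1b.png",cv2.resize(c["image"],(800,600),interpolation=cv2.INTER_CUBIC))
E
```

```text
(no output)
```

View pics/w1b.png

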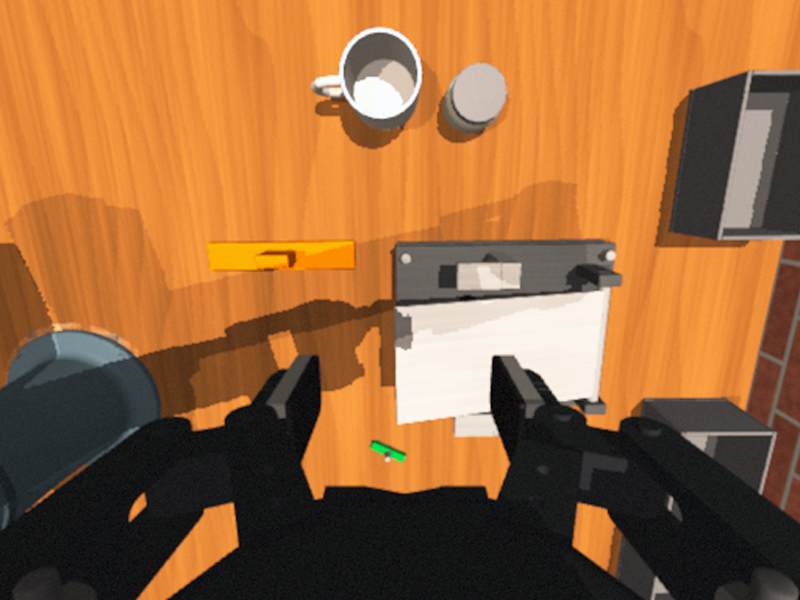

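The wrist view shows the stand with its hinge to the right (+x). One claw arm is at about (457–520, 262–290) and the other is partly hidden by a finger at (455–497, 415–437). I'll shift so both claws are in clear view.

Emit:
{"name": "arm_command", "arguments": {
  "travel": [
    [-0.03,0.02,0.01],
    [-0.07,0.05,0.025],
    [-0.11,0.075,0.04],
    [-0.12,0.08,0.045],
    [-0.12,0.08,0.045],
    [-0.12,0.08,0.045],
    [-0.12,0.08,0.045],
    [-0.12,0.08,0.045]
  ],
  "rot": [
    [0,0,0],
    [0,0,0],
    [0,0,0],
    [0,0,0],
    [0,0,0],
    [0,0,0],
    [0,0,0],
    [0,0,0]
  ],
  "fingers": [0.06,0.06,0.06,0.06,0.06,0.06,0.06,0.06]
}}

```text
clock: 2.2
ee_pos: [544.7, 112.3, 397.0]
eef_rot: [180.0, -0.0, 89.9]
contact_force: [0.1, -0.1, 0.7]
opening: 59.9
finger_force: 0.0
```

```bash
python3 - <<'E'
from h import *
from station import ctrl
c=wrist(ctrl,"w2");cv2.imwrite("pics/w2b.png",cv2.resize(c["image"],(800,600),interpolation=cv2.INTER_CUBIC))
print(ctrl.sense()["ee_pos"])
W=cloud(c);cv2.imwrite
h=cv2.cvtColor(c["image"],cv2.COLOR_BGR2HSV)
m=((h[...,2]>120)&(h[...,1]<50)&(W[...,2]>80)&(W[...,2]<200)).astype(np.uint8)
n,l,st,ce=cv2.connectedComponentsWithStats(m)
for i in range(1,n):
    if st[i,4]>60:
        z=np.median(W[...,2][l==i]);p=W[l==i];print(st[i],ce[i],z,cv2.minAreaRect(ray(c,np.argwhere(l==i)[:,::-1],z)[:,:2].astype(np.float32)))
E
```

```text
[544.70812385 112.15009458 396.89773631]
[442   0  70  78 465] [461.77204301  54.30107527] 89.82928763719212 ((859.7916870117188, 283.9617614746094), (97.31999969482422, 101.33090209960938), 89.912841796875)
[ 242   89   48   22 1036] [265.29826255  99.36583012] 123.57389044671075 ((552.8755493164062, 202.48597717285156), (27.192527770996094, 64.73917388916016), 89.91117095947266)
[353 103  15   7  84] [359.22619048 105.78571429] 109.38595229965226 ((687.5745849609375, 194.5188751220703), (8.148957252502441, 20.440933227539062), 89.90914916992188)
[  189   112   173   101 14731] [274.10970063 161.01160817] 131.1555322638049 ((566.0499267578125, 114.09747314453125), (237.31092834472656, 136.3953857421875), 1.911995768547058)
[245 211  43  18 682] [265.9340176  219.51319648] 123.52026473893497 ((554.0831909179688, 28.28550148010254), (65.12068939208984, 27.11754035949707), 1.8739738464355469)
[411 231  76  73 470] [453.65106383 248.61489362] 89.69888690536614 ((868.8160400390625, -76.87557983398438), (141.515380859375, 119.5751724243164), 89.8882064819336)
[395 344   6  27  64] [397.390625 356.421875] 89.82413777980861 ((811.5315551757812, -269.9342041015625), (62.57367706298828, 5.138556957244873), 89.9127197265625)
```

View pics/w2b.png

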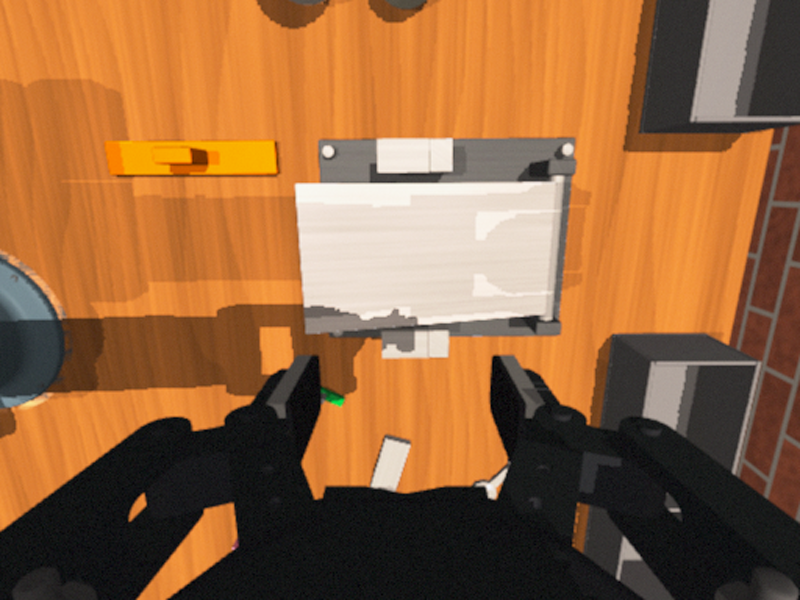

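The view shows both claw arms clear: left at about (377–452, 139–173), right at (382–448, 331–358), in the 800 px picture. Now I refine the yaw with sub-pixel edges.

```bash
python3 - <<'E'
from h import *
c=dict(np.load("w2.npz"));g=cv2.cvtColor(c["image"],cv2.COLOR_BGR2GRAY).astype(float)
def edge(rows,u0,u1,sgn):
    out=[]
    for r in rows:
        d=sgn*np.diff(g[r-1:r+2,u0:u1].mean(0));i=d.argmax();lo=max(i-2,0);w=np.clip(d[lo:i+3],0,None)
        out.append((u0+lo+.5+(w*np.arange(len(w))).sum()/w.sum(),r))
    P=ray(c,out,123.5);return np.median(P[:,0]),P[:,0].std(),P[:,1].mean(),np.median([o[0] for o in out])
for n,rows in(("A",range(93,108)),("B",range(216,227))):
    print(n,"front",edge(rows,234,252,1),"seam",edge(rows,266,282,-1),edge(rows,266,282,1),"back",edge(rows,280,298,-1))
# side edges, along columns
def edgev(cols,v0,v1,sgn):
    out=[]
    for u in cols:
        d=sgn*np.diff(g[v0:v1,u-1:u+2].mean(1));i=d.argmax();lo=max(i-2,0);w=np.clip(d[lo:i+3],0,None)
        out.append((u,v0+lo+.5+(w*np.arange(len(w))).sum()/w.sum()))
    P=ray(c,out,123.5);k=np.polyfit(P[:,0],P[:,1],1);return np.degrees(np.arctan(k[0])),P[:,1].mean()
print("A in/out",edgev(range(246,287),104,116,-1),edgev(range(246,287),83,95,1))
print("B out",edgev(range(248,285),222,235,-1))
E
```

```text
A front (np.float64(519.0134228053932), np.float64(0.08126022243956997), np.float64(202.0048739574541), np.float64(240.83263157894737)) seam (np.float64(563.9212501191199), np.float64(0.15231630999813703), np.float64(201.93410234843137), np.float64(273.6159420289855)) (np.float64(566.5093242157891), np.float64(0.06049833480400494), np.float64(201.9299736377408), np.float64(275.5)) back (np.float64(585.2277800317024), np.float64(0.1296053732148147), np.float64(201.90042570418075), np.float64(289.2308641975309))
B front (np.float64(521.6719993480822), np.float64(5.546368547202178), np.float64(25.680541251924225), np.float64(244.74352331606218)) seam (np.float64(564.4519730037196), np.float64(0.13492344406573256), np.float64(25.596521592997497), np.float64(272.58620689655174)) (np.float64(567.5101171925393), np.float64(0.0913056158154999), np.float64(25.590784779165336), np.float64(274.5)) back (np.float64(585.9500525600595), np.float64(0.2169541790977027), np.float64(25.55532826277832), np.float64(286.5486486486486))
A in/out (np.float64(1.251759002955659), np.float64(188.9741515712435)) (np.float64(-0.37846430140635223), np.float64(217.20460069060556))
B out (np.float64(1.2568780380161597), np.float64(13.151787258976057))
```

Emit:
{"name": "arm_command", "arguments": {
  "travel": [
    [-0.05,0,0.0],
    [-0.11,0,0.0],
    [-0.17,-0.01,0.0],
    [-0.23,-0.015,0.01],
    [-0.29,-0.02,0.03],
    [-0.34,-0.025,0.06],
    [-0.37,-0.03,0.1],
    [-0.37,-0.03,0.13]
  ],
  "rot": [
    [0,0,0],
    [0,0,3],
    [0,0,6],
    [0,0,9],
    [0,0,12],
    [0,0,16],
    [0,0,16],
    [0,0,16]
  ],
  "fingers": [0.06,0.06,0.06,0.06,0.06,0.06,0.06,0.06]
}}

```text
clock: 3.25
ee_pos: [513.0, -260.1, 264.7]
eef_rot: [-179.9, -0.0, 73.7]
contact_force: [0.7, 0.7, 0.2]
opening: 60.1
finger_force: 0.0
```

```bash
python3 - <<'E'
from h import *
from station import ctrl
c=wrist(ctrl,"w3");W=cloud(c)
h=cv2.cvtColor(c["image"],cv2.COLOR_BGR2HSV)
m=((h[...,2]>90)&(h[...,1]<50)&(W[...,2]>4)&(W[...,2]<70)).astype(np.uint8)
n,l,st,ce=cv2.connectedComponentsWithStats(m)
vis=c["image"].copy()
for i in range(1,n):
    if st[i,4]>80:
        p=np.argwhere(l==i)[:,::-1];print(st[i],ce[i],np.percentile(W[...,2][l==i],[10,50,90]),cv2.minAreaRect(ray(c,p,12)[:,:2].astype(np.float32)))
cv2.imwrite("pics/w3b.png",cv2.resize(vis,(800,600),interpolation=cv2.INTER_CUBIC))
E
```

```text
[343  76  47  64 963] [363.36760125 113.27206646] [6.05553239 7.01667168 8.02429722] ((666.3113403320312, -224.31568908691406), (82.17204284667969, 35.43376922607422), 49.84870147705078)
[ 239   86   28  138 3412] [253.05656506 153.55803048] [11.21924452 12.31414369 53.27078627] ((507.1529235839844, -246.4921417236328), (187.01580810546875, 34.50992965698242), 74.49015808105469)
[115 173  23  21 161] [127.57142857 181.50310559] [11.28559249 12.10361347 12.95430296] ((325.9899597167969, -230.93211364746094), (30.377334594726562, 21.25557518005371), 88.69721984863281)
```

View pics/w3b.png

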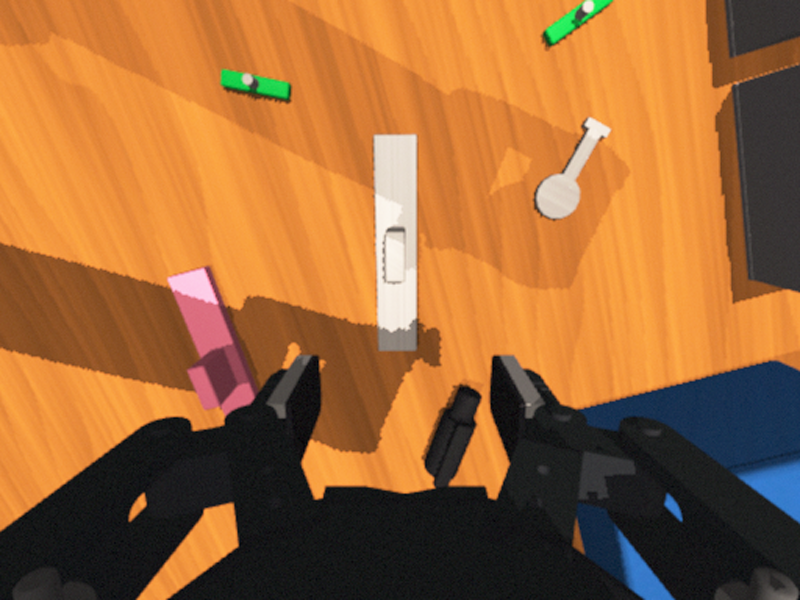

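The view shows the steel bar at (375–417, 135–350), with its grip at (396,256) and clear room around it. Next I descend onto the grip and close the fingers.

Emit:
{"name": "arm_command", "arguments": {
  "travel": [
    [0.004,-0.003,0.02],
    [0.008,-0.006,0.055],
    [0.0115,-0.0095,0.095],
    [0.0115,-0.0095,0.135],
    [0.0115,-0.0095,0.175],
    [0.0115,-0.0095,0.205],
    [0.0115,-0.0095,0.222],
    [0.0115,-0.0095,0.222]
  ],
  "rot": [
    [0,0,-0.5],
    [0,0,-0.5],
    [0,0,-0.5],
    [0,0,-0.5],
    [0,0,-0.5],
    [0,0,-0.5],
    [0,0,-0.5],
    [0,0,-0.5]
  ],
  "fingers": [0.06,0.06,0.06,0.06,0.06,0.06,0.06,0.06]
}}

```text
clock: 4.3
ee_pos: [507.9, -244.1, 44.1]
eef_rot: [-179.9, -0.0, 74.4]
contact_force: [-0.1, -0.7, 0.6]
opening: 60.1
finger_force: 0.0
```

Emit:
{"name": "arm_command", "arguments": {
  "travel": [
    [0,0,0],
    [0,0,0],
    [0,0,0],
    [0,0,0],
    [0,0,0],
    [0,0,0],
    [0,0,0],
    [0,0,0]
  ],
  "rot": [
    [0,0,0],
    [0,0,0],
    [0,0,0],
    [0,0,0],
    [0,0,0],
    [0,0,0],
    [0,0,0],
    [0,0,0]
  ],
  "fingers": [0.05,0.03,0.01,0.01,0.01,0.01,0.01,0.01]
}}

```text
clock: 5.3
ee_pos: [508.8, -245.2, 45.6]
eef_rot: [179.9, 0.0, 74.3]
contact_force: [0.9, 0.8, 5.4]
opening: 15.3
finger_force: 59.8
```

Emit:
{"name": "arm_command", "arguments": {
  "travel": [
    [0,0,-0.02],
    [0,0,-0.06],
    [0,0,-0.1],
    [0.02,-0.006,-0.14],
    [0.05,-0.015,-0.17],
    [0.085,-0.028,-0.185],
    [0.12,-0.04,-0.185],
    [0.155,-0.05,-0.185]
  ],
  "rot": [
    [0,0,0],
    [0,0,0],
    [0,0,-2],
    [0,0,-4],
    [0,0,-7],
    [0,0,-10],
    [0,0,-13],
    [0,0,-16]
  ],
  "fingers": [0.01,0.01,0.01,0.01,0.01,0.01,0.01,0.01]
}}

```text
clock: 6.3
ee_pos: [500.7, -80.5, 229.8]
eef_rot: [-180.0, -0.0, 90.4]
contact_force: [0.7, 0.9, -2.7]
opening: 14.9
finger_force: 59.1
```

Emit:
{"name": "arm_command", "arguments": {
  "travel": [
    [0.02,0,0],
    [0.055,-0.001,0],
    [0.095,-0.003,0],
    [0.135,-0.005,0],
    [0.17,-0.005,0],
    [0.19,-0.005,0],
    [0.195,-0.005,0],
    [0.195,-0.005,0]
  ],
  "rot": [
    [0,0,0],
    [0,0,0],
    [0,0,0],
    [0,0,0],
    [0,0,0],
    [0,0,0],
    [0,0,0],
    [0,0,0]
  ],
  "fingers": [0.01,0.01,0.01,0.01,0.01,0.01,0.01,0.01]
}}

```text
clock: 7.3
ee_pos: [495.1, 112.8, 229.5]
eef_rot: [-180.0, 0.0, 90.4]
contact_force: [0.3, -0.4, -2.9]
opening: 15.3
finger_force: 59.0
```

```bash
python3 - <<'E'
from h import *
from station import ctrl
s=ctrl.sense();print(s["ee_pos"],s["eef_rot"],s["contact_force"],s["moment"])
c=wrist(ctrl,"w4");cv2.imwrite("pics/w4b.png",cv2.resize(c["image"],(800,600),interpolation=cv2.INTER_CUBIC))
E
```

```text
[495.12047803 112.76255807 229.45803205] [-1.79970697e+02  2.31189822e-02  9.03548984e+01] [ 0.34865235 -0.3696963  -2.89061984] [-0.00977032  0.03329533  0.03256247]
```

View pics/w4b.png

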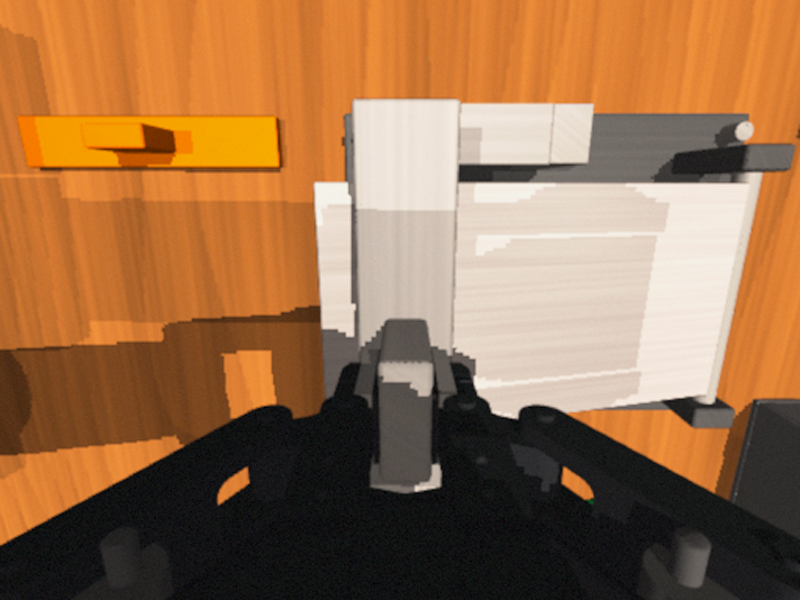

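The wrist view shows the bar in the grip over the plate. Its left half is at columns 355–459 with its end at row 99, and the left claw is at (460–592, 104–163). I'll measure the bar relative to the tool.

```bash
python3 - <<'E'
from h import *
c=dict(np.load("w4.npz"));g=cv2.cvtColor(c["image"],cv2.COLOR_BGR2GRAY).astype(float);W=cloud(c)
zb=np.median(W[80:125,240:280,2]);za=np.median(W[72:100,310:345,2]);print("bar top z",zb,"claw top",za, "slope",np.median(W[75:85,235:285,2]),np.median(W[120:130,235:285,2]))
hole=W[70:130,228:292,2]
def rows(m,z):
    L=[];
    for r in m: 
        u=np.where((abs(W[r,215:305,2]-zb)<25))[0]+215; L.append([(u.min()-.5,r),(u.max()+.5,r)])
    L=np.array(L);a=ray(c,L[:,0],z);b=ray(c,L[:,1],z);return a,b
a,b=rows(range(72,120,2),zb)
for p in(a,b):print("edge x",np.median(p[:,0]),"yaw",np.degrees(-np.arctan(np.polyfit(p[:,1],p[:,0],1)[0])),"y",p[:,1].min(),p[:,1].max())
v=np.where(abs(W[40:100,250,2]-zb)<25)[0].min()+40-.5
print("end y",ray(c,[(258,v)],zb))
m=(abs(W[60:110,290:390,2]-za)<8);m[:, :8]=0
ys,xs=np.nonzero(m);print("clawbox",xs.min()+290,xs.max()+290,ys.min()+60,ys.max()+60)
r=84;d=np.diff(g[r-4:r+5,345:395].mean(0));print("claw back",ray(c,[(345+d.argmin()+.5,r)],za), "seam",[ray(c,[(348+np.argmin(np.diff(g[r-4:r+5,348:362].mean(0)))+.5,r)],za)])
E
```

```text
bar top z 195.9326178967719 claw top 123.52123156207126 slope 195.9282271732544 195.9015234797518
edge x 476.2656593318821 yaw 0.42073993734698045 y 178.32371488908117 201.15318183656677
edge x 511.9329690934625 yaw 0.4395113404459388 y 178.54260405691284 201.3663057223028
end y [[492.99292768 205.26794765 195.9326179 ]]
clawbox 298 380 67 105
claw back [[585.35004439 204.26981407 123.52123156]] seam [array([[564.5919585 , 204.14470067, 123.52123156]])]
```

Emit:
{"name": "arm_command", "arguments": {
  "travel": [
    [0.005,0,0.01],
    [0.005,0,0.022],
    [0.005,0,0.034],
    [0.005,0,0.046],
    [0.005,0,0.057],
    [0.005,0,0.066],
    [0.005,0,0.074],
    [0.005,0,0.08]
  ],
  "rot": [
    [0,0,0],
    [0,0,0],
    [0,0,0],
    [0,0,0],
    [0,0,0],
    [0,0,0],
    [0,0,0],
    [0,0,0]
  ],
  "fingers": [0.01,0.01,0.01,0.01,0.01,0.01,0.01,0.01]
}}

```text
clock: 8.35
ee_pos: [495.2, 118.0, 149.2]
eef_rot: [-180.0, 0.0, 90.3]
contact_force: [-3.3, -0.5, 3.6]
opening: 15.2
finger_force: 59.9
```

Emit:
{"name": "arm_command", "arguments": {
  "travel": [
    [0,0,0.001],
    [0,0,0.002],
    [0,0,0.003],
    [0,0,0.004],
    [0,0,0.005],
    [0,0,0.006],
    [0,0,0.0065],
    [0,0,0.0065]
  ],
  "rot": [
    [0,0,0],
    [0,0,0],
    [0,0,0],
    [0,0,0],
    [0,0,0],
    [0,0,0],
    [0,0,0],
    [0,0,0]
  ],
  "fingers": [0.01,0.01,0.01,0.01,0.01,0.01,0.01,0.01]
}}

```text
clock: 9.35
ee_pos: [495.6, 118.1, 143.1]
eef_rot: [180.0, -0.0, 90.3]
contact_force: [-3.7, -0.3, 5.4]
opening: 15.3
finger_force: 60.2
```

```bash
python3 - <<'E'
from h import *
from station import ctrl
s=ctrl.sense();print(s["ee_pos"],s["eef_rot"],s["contact_force"],s["moment"])
c=wrist(ctrl,"w5");W=cloud(c);cv2.imwrite("pics/w5b.png",cv2.resize(c["image"],(800,600),interpolation=cv2.INTER_CUBIC))
# plate profile along x at y 130..165 (beyond bar) and bar/claw heights
P=W.reshape(-1,3);k=(P[:,1]>135)&(P[:,1]<170)&(P[:,0]>525)&(P[:,0]<670)&(P[:,2]>70)&(P[:,2]<150);q=P[k]
f=np.polyfit(q[:,0],q[:,2],1);print("plate slope",f[0],"z at hinge",np.polyval(f,687.7),len(q),(q[:,2]-np.polyval(f,q[:,0])).std())
k=(P[:,1]>192)&(P[:,1]<212)&(P[:,2]>70)
for a,b in((482,508),(524,560),(569,583)):
    z=P[k&(P[:,0]>a)&(P[:,0]<b)][:,2];print(a,b,np.median(z),len(z))
E
```

```text
[495.64253676 118.07375314 143.08769283] [ 1.79964001e+02 -6.03279513e-03  9.03408350e+01] [-3.74425146 -0.3259439   5.42403209] [-0.05885008  0.60911275 -0.01803961]
plate slope 0.022191522018468357 z at hinge 101.49482973994328 11527 0.6271628278512661
482 508 109.52571438071766 1906
524 560 123.51382081899834 3479
569 583 123.50456874416388 1359
```

View pics/w5b.png

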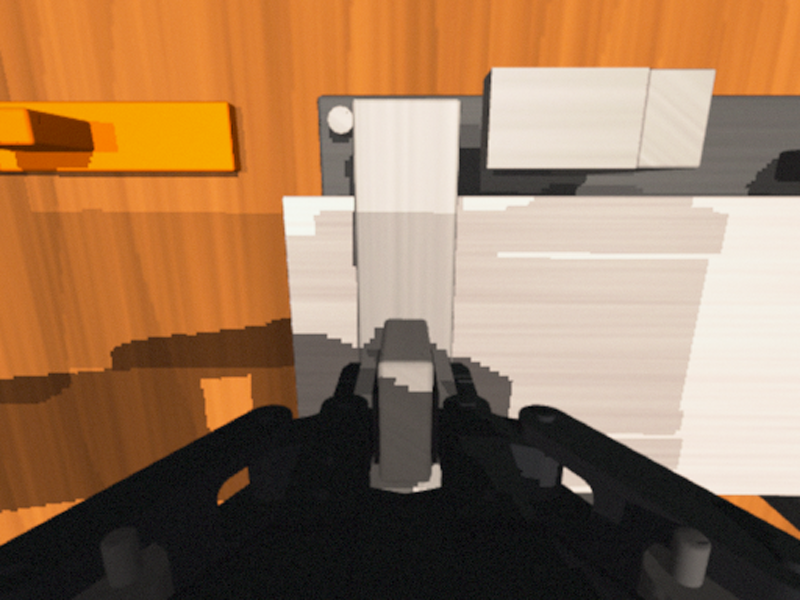

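The picture shows the plate pressed just past level, with the bar at columns 355–459 in front of the left claw's tooth edge (488). Depth gives L = 101.5, so about 1.5 mm more depth is needed. I'll go down and start sliding.

Emit:
{"name": "arm_command", "arguments": {
  "travel": [
    [0,0,0.0008],
    [0,0,0.0015],
    [0,0,0.0015],
    [0,0.001,0.0015],
    [0,0.002,0.0016],
    [0,0.003,0.0016],
    [0,0.003,0.0016],
    [0,0.003,0.0016]
  ],
  "rot": [
    [0,0,0],
    [0,0,0],
    [0,0,0],
    [0,0,0],
    [0,0,0],
    [0,0,0],
    [0,0,0],
    [0,0,0]
  ],
  "fingers": [0.01,0.01,0.01,0.01,0.01,0.01,0.01,0.01]
}}

```text
clock: 10.4
ee_pos: [498.1, 118.1, 141.2]
eef_rot: [-179.9, -0.0, 90.3]
contact_force: [-5.2, -0.4, 5.0]
opening: 15.2
finger_force: 60.2
```

Emit:
{"name": "arm_command", "arguments": {
  "travel": [
    [0,0.002,0],
    [0,0.005,0],
    [0,0.009,0],
    [0,0.013,0],
    [0,0.017,0],
    [0,0.021,0.0002],
    [0,0.024,0.0003],
    [0,0.025,0.0004]
  ],
  "rot": [
    [0,0,0],
    [0,0,0],
    [0,0,0],
    [0,0,0],
    [0,0,0],
    [0,0,0],
    [0,0,0],
    [0,0,0]
  ],
  "fingers": [0.01,0.01,0.01,0.01,0.01,0.01,0.01,0.01]
}}

```text
clock: 11.4
ee_pos: [523.1, 118.3, 141.0]
eef_rot: [-179.9, 0.0, 90.3]
contact_force: [-6.6, 1.0, 6.4]
opening: 15.0
finger_force: 60.4
```

Emit:
{"name": "arm_command", "arguments": {
  "travel": [
    [0,0.003,0],
    [0,0.006,0],
    [0,0.009,0],
    [0,0.012,0],
    [0,0.015,0],
    [0,0.018,0],
    [0,0.02,0],
    [0,0.021,0]
  ],
  "rot": [
    [0,0,0],
    [0,0,0],
    [0,0,0],
    [0,0,0],
    [0,0,0],
    [0,0,0],
    [0,0,0],
    [0,0,0]
  ],
  "fingers": [0.01,0.01,0.01,0.01,0.01,0.01,0.01,0.01]
}}

```text
clock: 12.4
ee_pos: [543.9, 118.4, 141.3]
eef_rot: [-179.9, 0.0, 90.4]
contact_force: [-8.0, -0.4, 9.4]
opening: 15.6
finger_force: 60.7
```

Emit:
{"name": "arm_command", "arguments": {
  "travel": [
    [0,0.0007,0],
    [0,0.0014,0.0002],
    [0,0.0021,0.0002],
    [0,0.0028,0.0002],
    [0,0.0034,0.0002],
    [0,0.004,0.0002],
    [0,0.0043,0.0002],
    [0,0.0043,0.0002]
  ],
  "rot": [
    [0,0,0],
    [0,0,0],
    [0,0,0],
    [0,0,0],
    [0,0,0],
    [0,0,0],
    [0,0,0],
    [0,0,0]
  ],
  "fingers": [0.01,0.01,0.01,0.01,0.01,0.01,0.01,0.01]
}}

```text
clock: 13.4
ee_pos: [548.2, 118.4, 141.1]
eef_rot: [-179.9, 0.0, 90.3]
contact_force: [-8.2, 0.3, 9.8]
opening: 15.3
finger_force: 60.8
```

Emit:
{"name": "arm_command", "arguments": {
  "travel": [
    [0,0.0004,0],
    [0,0.0008,0],
    [0,0.0012,0],
    [0,0.0016,0],
    [0,0.002,0],
    [0,0.002,0],
    [0,0.002,0],
    [0,0.002,0]
  ],
  "rot": [
    [0,0,0],
    [0,0,0],
    [0,0,0],
    [0,0,0],
    [0,0,0],
    [0,0,0],
    [0,0,0],
    [0,0,0]
  ],
  "fingers": [0.01,0.01,0.01,0.01,0.01,0.01,0.01,0.01]
}}

```text
clock: 14.4
ee_pos: [549.1, 118.4, 140.9]
eef_rot: [-179.7, 0.0, 90.4]
contact_force: [-12.3, -0.2, 11.3]
opening: 15.3
finger_force: 61.2
```

```bash
python3 - <<'E'
from h import *
from station import ctrl
s=ctrl.sense();print(s["ee_pos"],s["contact_force"],s["moment"])
c=wrist(ctrl,"w6");W=cloud(c);cv2.imwrite("pics/w6b.png",cv2.resize(c["image"],(800,600),interpolation=cv2.INTER_CUBIC))
E
```

```text
[549.08442954 118.4145451  140.91498639] [-12.25886487  -0.22583466  11.33355625] [-0.08623516  2.11638692  0.09640437]
```

View pics/w6b.png

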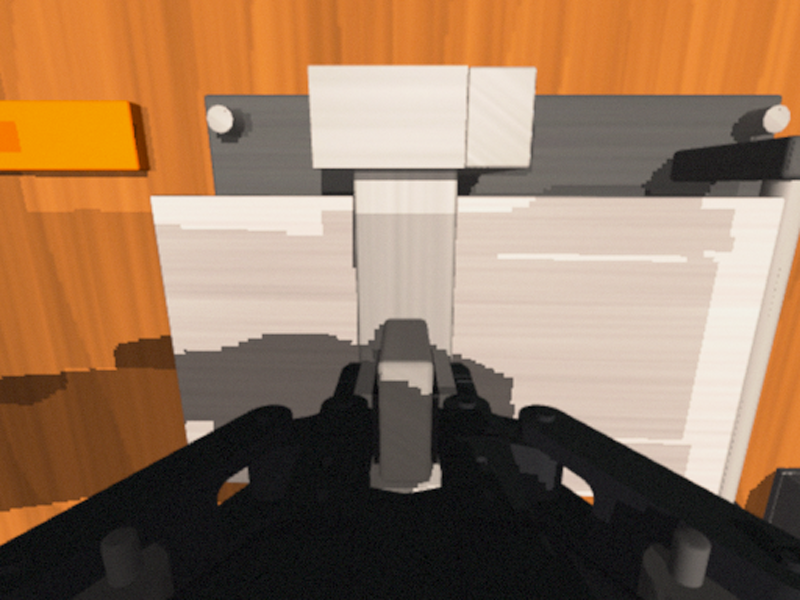

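The bar is under the arm and against the post: the forward force rose 4 N while it moved under 1 mm. I ease the push and let the bar rise.

Emit:
{"name": "arm_command", "arguments": {
  "travel": [
    [0,-0.0007,0],
    [0,-0.0012,-0.0007],
    [0,-0.0012,-0.0015],
    [0,-0.0012,-0.0023],
    [0,-0.0012,-0.0031],
    [0,-0.0012,-0.0039],
    [0,-0.0012,-0.0045],
    [0,-0.0012,-0.005]
  ],
  "rot": [
    [0,0,0],
    [0,0,0],
    [0,0,0],
    [0,0,0],
    [0,0,0],
    [0,0,0],
    [0,0,0],
    [0,0,0]
  ],
  "fingers": [0.01,0.01,0.01,0.01,0.01,0.01,0.01,0.01]
}}

```text
clock: 15.45
ee_pos: [548.8, 118.4, 145.6]
eef_rot: [-179.9, 0.0, 90.4]
contact_force: [-6.1, 0.2, 5.4]
opening: 15.2
finger_force: 60.4
```

Emit:
{"name": "arm_command", "arguments": {
  "travel": [
    [0,0,-0.0004],
    [0,0,-0.0008],
    [0,0,-0.0012],
    [0,0,-0.0016],
    [0,0,-0.002],
    [0,0,-0.0022],
    [0,0,-0.0022],
    [0,0,-0.0022]
  ],
  "rot": [
    [0,0,0],
    [0,0,0],
    [0,0,0],
    [0,0,0],
    [0,0,0],
    [0,0,0],
    [0,0,0],
    [0,0,0]
  ],
  "fingers": [0.01,0.01,0.01,0.01,0.01,0.01,0.01,0.01]
}}

```text
clock: 16.45
ee_pos: [548.8, 118.4, 147.1]
eef_rot: [-179.9, -0.0, 90.3]
contact_force: [-5.1, 1.4, -2.5]
opening: 15.0
finger_force: 59.1
```

Emit:
{"name": "arm_command", "arguments": {
  "travel": [
    [0,0,0],
    [0,0,0],
    [0,0,0],
    [0,0,0],
    [0,0,0],
    [0,0,0],
    [0,0,0],
    [0,0,0]
  ],
  "rot": [
    [0,0,0],
    [0,0,0],
    [0,0,0],
    [0,0,0],
    [0,0,0],
    [0,0,0],
    [0,0,0],
    [0,0,0]
  ],
  "fingers": [0.018,0.024,0.03,0.036,0.042,0.045,0.045,0.045]
}}

```text
clock: 17.45
ee_pos: [549.5, 118.4, 148.0]
eef_rot: [180.0, 0.0, 90.3]
contact_force: [-0.4, -0.2, 0.5]
opening: 44.7
finger_force: 0.0
```

Emit:
{"name": "arm_command", "arguments": {
  "travel": [
    [0,0,-0.01],
    [0,0,-0.025],
    [0,0,-0.05],
    [0,0,-0.09],
    [-0.02,0,-0.13],
    [-0.05,0,-0.17],
    [-0.08,0,-0.2],
    [-0.1,0,-0.22]
  ],
  "rot": [
    [0,0,0],
    [0,0,0],
    [0,0,0],
    [0,0,0],
    [0,0,0],
    [0,0,0],
    [0,0,0],
    [0,0,0]
  ],
  "fingers": [0.045,0.045,0.045,0.045,0.045,0.045,0.045,0.045]
}}

```text
clock: 18.45
ee_pos: [550.4, 17.2, 371.1]
eef_rot: [179.8, 0.0, 90.3]
contact_force: [0.1, -0.5, 0.3]
opening: 44.8
finger_force: 0.0
```

```bash
python3 - <<'E'
from h import *
from station import ctrl
c=wrist(ctrl,"w7");W=cloud(c);cv2.imwrite("pics/w7b.png",cv2.resize(c["image"],(800,600),interpolation=cv2.INTER_CUBIC))
P=W.reshape(-1,3)
k=(P[:,1]>135)&(P[:,1]<170)&(((P[:,0]>575)&(P[:,0]<670))|((P[:,0]>455)&(P[:,0]<515)))&(P[:,2]>70)&(P[:,2]<150);q=P[k]
f=np.polyfit(q[:,0],q[:,2],1);print("plate slope",f[0],"hinge z",np.polyval(f,687.7),len(q))
for a,b in((150,170),(60,80)):
    k=(P[:,1]>a)&(P[:,1]<b)&(P[:,2]>107)&(P[:,2]<120)&(P[:,0]>500)&(P[:,0]<600);print("bar",a,np.percentile(P[k][:,0],[2,50,98]),np.median(P[k][:,2]))
g=P[(P[:,2]>150)&(P[:,2]<162)&(abs(P[:,0]-548)<25)&(abs(P[:,1]-115)<35)];print("grip",np.median(g,0))
E
```

```text
plate slope -0.00012141192401416799 hinge z 101.59945710633095 3435
bar 150 [530.61698902 548.24103214 565.85665908] 113.55100307125365
bar 60 [531.14269492 548.61905699 566.0510871 ] 113.55506047669817
grip [548.37385903 116.42395415 155.41970585]
```

View pics/w7b.png

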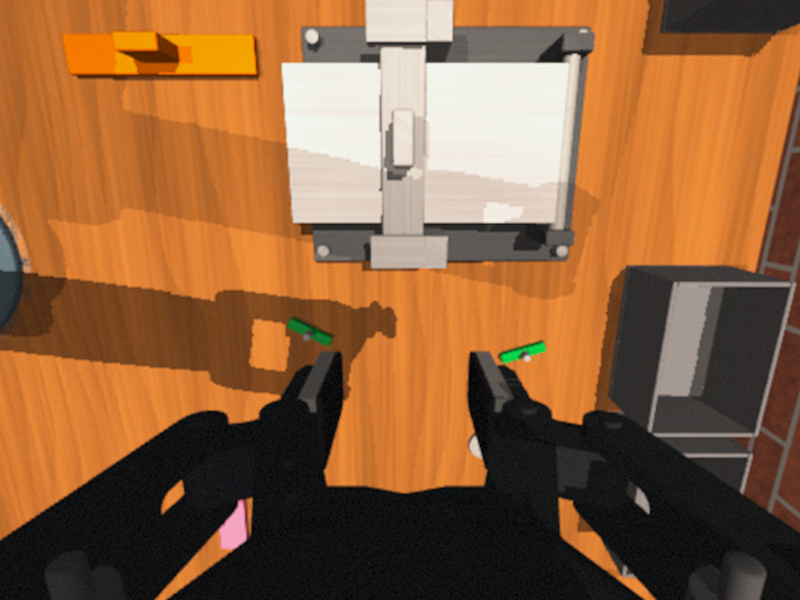

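The view shows the bar lying under both claw arms at columns 383–427 and against the posts. The plate is level (slope 0.000), the bar top is at L + 12, and the gripper is clear. I'm handing the job in.

```bash
python3 -c "
from station import ctrl
print(ctrl.job_done())"
```

```text
the job is handed in; nothing more can be done
None
```

The plate is locked level: the steel bar sits under both claws, against their posts, and the gripper is clear. The wrist force never went above about 17 N in the readings taken at the end of each move, and the job was handed in after about 18.5 s; no verdict came back.

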